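Lock a dye bottle under the cam clamp of its holder

TASK

Stand the blue-capped dye bottle that is near the bottle holder upright and fully home in the holder's blue cup and let go of it. Then turn the holder's cam knob clockwise (seen from above) by its red wing until the sprung index pin drops into the hidden notch and the knob comes up firmly against the dropped pin, with about 0.4 Nm and never more than 0.5 Nm, so that the yellow pad is locked over the cap; let go. Leave the timer, tape roll and blue marker where they are.

Things in the scene. Friction and masses are not known exactly. Their poses are not given: they have to be found in the camera images.
- bottle: loose dye bottle near the holder, blue screw cap, dark glass, upright; 77 mm tall, body 42 mm across up to 45 mm height, cap 28 mm across from 55 to 77 mm height, about 0.09 kg. Origin at the centre of its underside (it reads about 2 mm below the surface it stands on), z up. Easily gripped from above by the cap.
- clamp: bottle holder, fixed to the bench: aluminium plate 100 (x) by 184 (y) by 10 mm with a blue cup (45 mm bore, 54 mm outside, rim 26 mm above the bench) at y = -42 mm and a grey drum with the cam knob, axis vertical, at y = +42 mm. Origin on the bench under the plate, z up.
- nest (a point): centre of the floor of the blue cup, 10 mm above the bench; the bottle's underside centre belongs here (the cup is 16 mm deep, the plate is its floor); axes as clamp.
- knob_grip (a point): grip point of the cam knob on its vertical axis, 118 mm above the bench, mid red wing. Wing 46 mm long (along this point's x), 14 mm thick (along y), from 95 to 131 mm above the bench. The point turns with the knob, its x points to the arm with the yellow pad. Black skirt below: radius 43 mm, 50 to 70 mm above the bench.
- clamp_pad (a point): centre of the underside of the yellow pad (44 mm across) at the end of the knob's steel arm, 84 mm from the knob's axis, 90 mm above the bench (5 mm over the cap of a seated bottle), arm 20 mm wide and 6 mm thick; turns with the knob.
- cam_knob (a joint): cam knob angle, rad, grows clockwise seen from above; starts at 0 to 0.15, pad swung away; at 1.2 the pad is right over the cup. Free turning takes under 0.1 Nm. The unseen notch stops the knob anywhere from 0.88 to 1.5: over the last 0.2 rad before that the spring pulls it on (up to 0.2 Nm), then after a little play a solid wall stops it, torque rising about 0.1 Nm per 0.01 rad turned.
- index_pin (a joint): drop in m of the sprung index pin (vertical, 32 mm from the knob's axis, on the other side from the arm; steel head on an orange stem out of the black skirt): 0 on the plain track, about -0.0015 on the ramp's crest, about +0.005 dropped into the notch (orange stem hidden). It cannot be pushed down elsewhere.
- pin_head (a point): top of the pin's steel head (13 mm across), 84 mm above the bench on the plain track and 79 mm when dropped.
- timer: white lab timer lying on the bench, 62 x 64 x 19 mm, bystander; origin at the centre of its underside.
- tape_roll: roll of yellow marking tape lying flat, 67 mm across, 19 mm high, bystander; origin at the centre of its underside.
- marker_blue: white marker with blue cap lying on the bench, 15 x 138 x 17 mm, bystander; origin under its middle.
Mind the look-alikes: they are no part of the job. Of the things that look like the bottle, the middle-sized one is meant.

How it is judged:
On the way, in this order (a step that is already met when the one before it is completed fails the run):
1. the bottle stands upright and fully home in the blue cup, released (horizontal distance between bottle and nest below 0.007 m and z of bottle in the frame of nest below 0.004 m and angle between bottle's own z axis and vertical below 0.1 rad and contact force between the fingers and bottle below 0.1 N), for 0.2 s.
2. the index pin has dropped into its notch, the pad is over the cap, and the knob bears firmly on the dropped pin (value of joint index_pin above 0.0035 m and horizontal distance between clamp_pad and bottle below 0.033 m and contact force between index_pin and anything else above 9.5 N), for 0.1 s.
At the end, for the whole second after the job is handed in: The bottle stands in the cup (within 7 mm of its centre, less than 4 mm above its floor, tilted less than 0.1 rad), at rest; the index pin has dropped more than 3.5 mm into its notch; the yellow pad is within 33 mm of the bottle's axis, over the cap (horizontal distance between bottle and nest below 0.007 m and z of bottle in the frame of nest below 0.004 m and angle between bottle's own z axis and vertical below 0.1 rad and linear speed of bottle below 0.02 m/s and value of joint index_pin above 0.0035 m and horizontal distance between clamp_pad and bottle below 0.033 m); the robot touches nothing.
It fails at once if the knob is forced: the index pin is loaded with more than 21 N (over 0.5 Nm on the knob) (contact force between index_pin and anything else above 21 N).
It fails at once if a bystander (timer, tape roll, marker) is moved more than 15 mm (distance of any of timer, tape_roll, marker_blue from where it was at the start of the episode above 0.015 m).
It also fails if it takes over 72 s, if anything falls off the work surface, if the arm or the gripper's body presses on something with over 40 N, if the wrist force passes 120 N, or if a joint passes its speed limit or range.

ROBOT

A 6-joint arm with a two-finger parallel gripper is mounted at the origin on a cart in front of the work surface, level with it; the furniture and walls round the work are solid. World frame = base frame: x ahead of the robot, y to its left, z up, the work surface at z = 0. Lengths are in m, angles in rad, forces in N, time in s.
With the tool pointing down it reaches from about 0.275 to 0.75 m from the base axis. Payload 10.2 kg.
Tool frame: the origin (TCP) lies midway between the tips of the shut fingers; the grasp point (between the pads) lies 19 mm behind it; z points along the fingers, y is the line along which they close (so a half turn about z gives the same grasp; the last joint's range is limited). The gripper opens to 88 mm and grips with 3 to 60 N. Pads are 18 mm wide; open, the fingers measure 123 mm over their backs; the gripper's body (75 mm by 187 mm) begins 45 mm behind the grasp point.
Start: joints at [-1.43, 0.313, 1.498, -0, 1.331, -0.223], TCP at [0.187, -0.491, 0.239] pointing down, gripper open.
Joint ranges: [-2.94, 2.94], [-0.97, 2.17], [0.19, 2.56], [-1.23, 4.37], [0.02, 3.11], [-2.88, 2.88]. Speed limits (rad/s): [2.39, 2.39, 3.01, 3.14, 3.14, 3.14].

INTERFACE

Orientations are given as a unit quaternion [w, x, y, z].
In Python, from plant import ctrl, snapshot, job gives the robot as it stands.
- The arm moves only by the tool apply_moves, never from a script. Its argument "steps" is a list of rows, each a list of 5 numbers: the shift along the tool's x, y, z in m, then the turn about the tool's z in degrees, then the finger opening in m, from 0 to 0.0881. A call has 1 to 20 rows; each row is the pose to reach, as a shift and turn from the pose commanded when the call began, along the tool's axes at that moment; what a row does not reach only later rows make up. A row lasts 1/12 s, in which the tool goes at most 41.7 mm and 7.16 degrees, less where a joint would pass 70% of its speed; a pose out of reach is approached as far as the arm can. A call with a gripper value outside its range is refused whole. The fingers move at their own pace and stop on an object; "force" is the grip in N (left out, the last holds). Time passes only in rows, so rows that repeat a pose let the fingers close. It gives the time, the measured TCP pose, the force, the opening and the grip force at its end, in the units of the state.
- ctrl.sense(): the state, without advancing time (a new reading comes with each control period).
- snapshot(name): name is "side" or "top"; returns a dict with "img" (384x512x3 uint8, red, green, blue), "mtx" (3x3 intrinsics, pixels), "k1" (the pictures are not rectified: a ray, as slopes to the right and down, at radius r is drawn at 1 + k1 r^2 times it, then the intrinsics apply), "cam_to_world" (4x4, takes a point from camera to world coordinates). Camera axes: x right, y down, z forward; pixel columns grow to the right and rows downward; lengths in m; the calibration is good to about 2 mm. A picture is of the moment at which its call begins. There is no depth.
- job.finish_job(): hands the job in; it is judged then, once.
The state is a dict: "time": time; "joint_positions": joint angles; "qvel": joint speeds; "joint_efforts": joint torques, N m; "tcp_pos": TCP position; "orientation": TCP orientation; "contact_force": force on the tool from outside, world axes, zero at the start; "wrist_torque": the same for the moment, N m; "gripper_width": finger opening in m; "gripper_force": force on a finger pad.
Only numpy, scipy, OpenCV 4.12 (cv2) and the standard library are available. Lean on these libraries where they do the work, as an engineer would, in place of code of your own. Each camera call takes 0.05 s, during which the arm holds its last target. There are 200 camera calls.

## Working session

There is one attempt and no reset: what is moved stays moved. The work goes in short steps, Python scripts to look and compute and a tool call to move; the robot and the scene stay as the last step left them, time stands still between calls to the robot, and variables do not carry over. Pictures are saved under pics/ and viewed, at most 10 in all, crops included, and the job is handed in when it is done.

Besides the shell and the picture viewer there is one more tool, called as a command line: name --pt "numbers of a row" for each row, then --argument value for the rest. apply_moves: Moves the arm, as the interface text tells. Its arguments: {"type":"object","properties":{"steps":{"type":"array","items":{"type":"array","items":{"type":"number"}}},"force":{"type":"number"}},"required":["steps"]}

```bash
ls; mkdir -p pics
cat > h.py <<'E'
import numpy as np, cv2
from plant import ctrl, snapshot, job
def ray(s,px):
    K=s["mtx"];k1=s["k1"]
    d=np.array([(px[0]-K[0][2])/K[0][0],(px[1]-K[1][2])/K[1][1]]);u=d.copy()
    for _ in range(30): u=d/(1+k1*(u@u))
    T=np.array(s["cam_to_world"]);v=T[:3,:3]@np.array([u[0],u[1],1.])
    return T[:3,3],v/np.linalg.norm(v)
def plane(s,px,z):
    o,v=ray(s,px);return o+v*(z-o[2])/v[2]
def proj(s,p):
    T=np.linalg.inv(np.array(s["cam_to_world"]));c=T[:3,:3]@np.array(p)+T[:3,3];u=c[:2]/c[2]
    u=u*(1+s["k1"]*(u@u));K=np.array(s["mtx"]);return np.array([K[0,0]*u[0]+K[0,2],K[1,1]*u[1]+K[1,2]])
def save(s,n): cv2.imwrite("pics/"+n+".png",cv2.cvtColor(s["img"],cv2.COLOR_RGB2BGR))
E
python3 - <<'E'
from h import *
for n in("top","side"):
    s=snapshot(n);save(s,n+"0");np.save(n+"0.npy",s,allow_pickle=True)
    print(n,np.array(s["cam_to_world"]).round(3),s["mtx"],s["k1"])
print(ctrl.sense())
E
```

```text
pics
top [[-0.000e+00 -9.960e-01  8.700e-02  4.030e-01]
 [-1.000e+00  1.000e-03  3.000e-03  2.080e-01]
 [-3.000e-03 -8.700e-02 -9.960e-01  1.113e+00]
 [ 0.000e+00  0.000e+00  0.000e+00  1.000e+00]] [[420.43732502   0.         261.72163662]
 [  0.         420.43732502 197.1077443 ]
 [  0.           0.           1.        ]] -0.10231335795131571
side [[-0.988 -0.08   0.131  0.354]
 [-0.152  0.638 -0.755  1.084]
 [-0.023 -0.766 -0.642  0.855]
 [ 0.     0.     0.     1.   ]] [[464.79178964   0.         253.88735513]
 [  0.         464.79178964 194.70663951]
 [  0.           0.           1.        ]] -0.1255497418464554
{'time': 0.1, 'joint_positions': array([-1.43041081e+00,  3.13372618e-01,  1.49832376e+00,  1.31692280e-05,
        1.33098037e+00, -2.23398515e-01]), 'qvel': array([ 0.0007108 , -0.00220856,  0.00022234, -0.000447  ,  0.00046104,
        0.00079502]), 'joint_efforts': array([ 2.39086323e-03, -4.02811217e+01, -2.52644509e+01,  6.95365621e-02,
        3.42052197e-02, -5.42495184e-05]), 'tcp_pos': array([ 0.1867652 , -0.49043938,  0.23824332]), 'orientation': array([-5.41316108e-04,  9.83503344e-01,  1.80889132e-01,  2.88818854e-05]), 'contact_force': array([-0.07243943, -0.01343438, -0.32946364]), 'wrist_torque': array([-0.05086235, -0.00294763, -0.01051681]), 'gripper_force': 0.0, 'gripper_width': 0.08804589767292625}
```

View pics/top0.png

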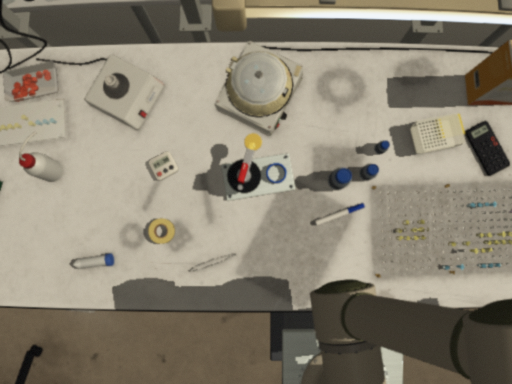

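View pics/side0.png

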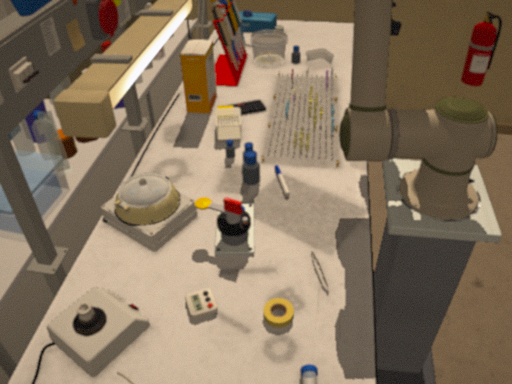

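The top view shows three blue caps at about (341,178), (371,171) and (383,147). The holder cup is at (274,174), the knob at (243,176) and the yellow pad at (253,142). The side view shows the same three bottles near (250,175), (248,150) and (230,145).

Run:
```python
from h import *
for n in("top","side"):
    s=np.load(n+"0.npy",allow_pickle=True).item();hsv=cv2.cvtColor(s["img"],cv2.COLOR_RGB2HSV)
    for c,lo,hi in(("blue",(100,110,40),(130,255,255)),("red",(172,130,80),(180,255,255)),("red0",(0,150,80),(6,255,255)),("yel",(20,120,120),(32,255,255))):
        N,L,S,C=cv2.connectedComponentsWithStats(cv2.inRange(hsv,lo,hi))
        for i in range(1,N):
            if S[i,4]>15 and 150<C[i][0]<410 and 90<C[i][1]<230:
                ys,xs=np.where(L==i);r=cv2.minAreaRect(np.c_[xs,ys].astype(np.float32))
                z={"blue":.075,"red":.131,"red0":.131,"yel":.095}[c]
                print(n,c,S[i],C[i].round(1),np.round(r[1],1),round(r[2]),plane(s,C[i],z)[:2].round(3))
    x0,y0,w,h=(200,120,200,90) if n=="top" else (180,130,130,130)
    cv2.imwrite(f"pics/{n}0c.png",cv2.resize(cv2.cvtColor(s["img"][y0:y0+h,x0:x0+w],cv2.COLOR_RGB2BGR),None,fx=4,fy=4,interpolation=2))
```

```text
top blue [381 142   8   7  48] [384.2 144.9] [6. 7.] 90 [ 0.626 -0.098]
top blue [273 164  13  10  18] [280.6 166.9] [15.  4.] 37 [0.57  0.165]
top blue [367 165  11  10  91] [371.9 169.4] [ 9. 10.] 90 [ 0.564 -0.065]
top blue [336 169  16  14 177] [343.1 175.5] [15. 13.] 0 [0.548 0.008]
top blue [349 204  15   8  61] [355.6 207.5] [ 4.1 15.2] 68 [ 0.468 -0.022]
top red0 [238 163  10  20 115] [242.4 172.6] [ 6.5 18.5] 16 [0.547 0.257]
top yel [245 134  17  16 211] [252.8 141.4] [15. 16.] 90 [0.63  0.234]
side blue [227 140   6   6  25] [229.4 142.6] [5. 5.] 0 [ 0.624 -0.068]
side blue [245 143  11  21 170] [249.4 154.3] [20. 10.] 90 [ 0.554 -0.014]
side blue [276 166   4   7  19] [277.2 169.5] [6. 3.] 90 [0.465 0.05 ]
side red0 [224 198  18  17 195] [232.3 205.6] [20.  12.6] 17 [0.546 0.278]
side yel [217 105  17   4  60] [225.2 106.5] [ 3. 16.] 90 [ 0.673 -0.25 ]
side yel [320 109   3   9  17] [320.9 112.9] [8. 2.] 90 [ 0.356 -0.245]
side yel [300 132   3  10  16] [301.2 136.1] [1.8 8.9] 9 [ 0.409 -0.099]
side yel [169 191   9  13  39] [174.  197.5] [ 6.  12.2] 24 [0.71  0.226]
side yel [194 197  18  12 159] [202.3 202.6] [11. 17.] 90 [0.632 0.236]
```

View pics/top0c.png

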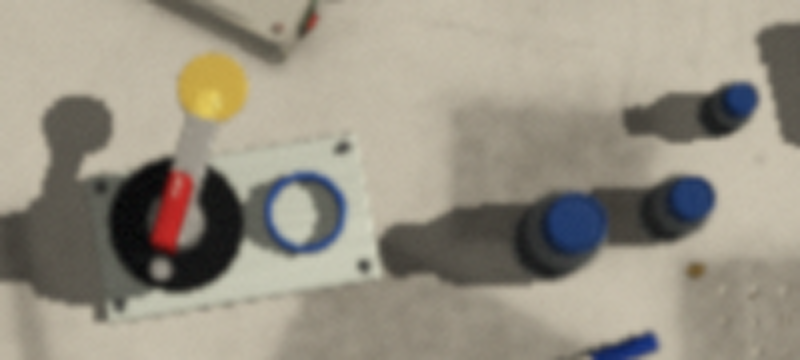

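View pics/side0c.png

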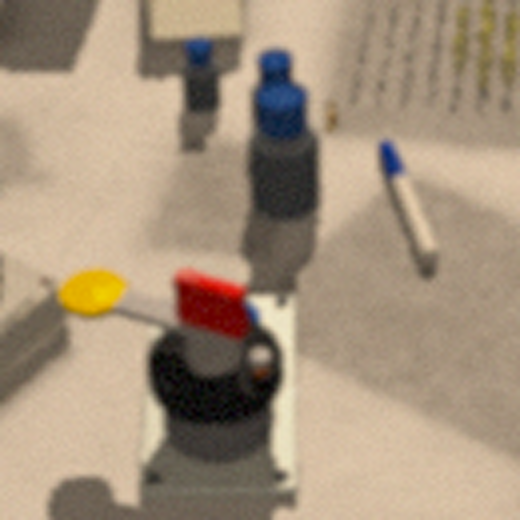

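The crops show the middle cap at about (372,169.5) in the top picture. It is about 11.5 px wide, which matches 28 mm, so this is the middle-sized one. The cup ring is centred near (276,172.7) and the skirt near (243.6,175.4).

Run:
```python
from h import *
s=np.load("top0.npy",allow_pickle=True).item();t=np.load("side0.npy",allow_pickle=True).item()
hsv=cv2.cvtColor(s["img"],cv2.COLOR_RGB2HSV)
m=cv2.inRange(hsv,(95,60,30),(130,255,255));m[:,:262]=0;m[:,292:]=0;m[:158]=0;m[188:]=0
ys,xs=np.where(m>0);p=np.array([plane(s,q,.026)[:2] for q in np.c_[xs,ys]])
A=np.c_[2*p,np.ones(len(p))];c=np.linalg.lstsq(A,(p**2).sum(1),rcond=None)[0];print("ring",c[:2],np.sqrt(c[2]+c[:2]@c[:2]),len(p))
ring=c[:2]
k=plane(s,((176.5)/4-.5+200,223.5/4-.5+120),.07)[:2]
print("skirt",k,"d",np.linalg.norm(k-ring))
print("wing top",plane(s,(242.4,172.6),.131)[:2],"wing side mid",plane(t,(232.3,205.6),.118)[:2])
pad=plane(s,(252.8,141.4),.098)[:2];print("pad",pad,np.linalg.norm(pad-k),"side pad",plane(t,(202.3,202.6),.096)[:2])
cn=[plane(s,((x+.5)/4-.5+200,(y+.5)/4-.5+120),.01)[:2] for x,y in((353,135),(381,275),(110,322))]
print("corners",np.round(cn,3),np.linalg.norm(cn[0]-cn[1]),np.linalg.norm(cn[1]-cn[2]),"mid-diag",(cn[0]+cn[2])/2, "mid from cup+knob",(ring+k)/2)
bot=plane(s,(371.9,169.4),.075)[:2]
for b in(bot,plane(s,(372.2,169.6),.075)[:2]):print("bottle",b)
print("in side:",proj(t,[*bot,.075]))
v=ring-k;print("axis deg",np.degrees(np.arctan2(v[1],v[0])),"pad dir",np.degrees(np.arctan2(*(pad-k)[::-1])))
# dome device heights: big cap top
print("big top px in side if h",[(h,proj(t,[*plane(s,(343.1,175.5),h)[:2],h]).round(1)) for h in(.08,.1,.12)])
from scipy.spatial.transform import Rotation as R
q=ctrl.sense()["orientation"];print(R.from_quat([q[1],q[2],q[3],q[0]]).as_matrix().round(3))
```

```text
ring [0.56266851 0.17555163] 0.02431396623486451 118
skirt [0.54920563 0.25690663] d 0.08246141467431062
wing top [0.54726593 0.25696677] wing side mid [0.5494128 0.2632991]
pad [0.62948624 0.23339685] 0.0836521713045907 side pad [0.63222279 0.23719772]
corners [[0.617 0.142]
 [0.523 0.124]
 [0.492 0.303]] 0.09537409877873264 0.18129396717234303 mid-diag [0.55425835 0.22259037] mid from cup+knob [0.55593707 0.21622913]
bottle [ 0.56371017 -0.06485334]
bottle [ 0.56320507 -0.06560267]
in side: [248.81540604 144.4530269 ]
axis deg -80.6036668828093 pad dir -16.322405998308042
big top px in side if h [(0.08, array([250.2, 157.7])), (0.1, array([250.8, 152.8])), (0.12, array([251.3, 147.8]))]
[[ 0.935  0.356 -0.   ]
 [ 0.356 -0.935  0.001]
 [ 0.    -0.001 -1.   ]]
```

apply_moves --pt "0.5035 -0.2633 0 -79 0.06" --pt "0.5035 -0.2633 0 -79 0.06" --pt "0.5035 -0.2633 0 -79 0.06" --pt "0.5035 -0.2633 0 -79 0.06" --pt "0.5035 -0.2633 0 -79 0.06" --pt "0.5035 -0.2633 0 -79 0.06" --pt "0.5035 -0.2633 0 -79 0.06" --pt "0.5035 -0.2633 0 -79 0.06" --pt "0.5035 -0.2633 0 -79 0.06" --pt "0.5035 -0.2633 0 -79 0.06" --pt "0.5035 -0.2633 0 -79 0.06" --pt "0.5035 -0.2633 0 -79 0.06" --pt "0.5035 -0.2633 0 -79 0.06" --pt "0.5035 -0.2633 0 -79 0.06" --pt "0.5035 -0.2633 0 -79 0.06" --pt "0.5035 -0.2633 0 -79 0.06" --pt "0.5035 -0.2633 0 -79 0.06" --pt "0.5035 -0.2633 0 -79 0.06" --force 12

```text
time: 1.6
tcp_pos: [0.5631, -0.0663, 0.2387]
orientation: [-0.0, 0.644, 0.765, -0.0]
contact_force: [-1.0, -0.1, 0.1]
gripper_width: 0.0599
gripper_force: 0.0
```

apply_moves --pt "0.001 0 0.04 0 0.06" --pt "0.001 0 0.08 0 0.06" --pt "0.001 0 0.115 0 0.06" --pt "0.001 0 0.14 0 0.06" --pt "0.001 0 0.16 0 0.06" --pt "0.001 0 0.175 0 0.06" --pt "0.001 0 0.187 0 0.06" --pt "0.001 0 0.187 0 0.06" --pt "0.001 0 0.187 0 0.0" --pt "0.001 0 0.187 0 0.0" --pt "0.001 0 0.187 0 0.0" --pt "0.001 0 0.187 0 0.0" --pt "0.001 0 0.187 0 0.0" --pt "0.001 0 0.187 0 0.0" --pt "0.001 0 0.187 0 0.0" --pt "0.001 0 0.187 0 0.0"

```text
time: 2.93
tcp_pos: [0.5639, -0.0645, 0.0522]
orientation: [0.001, 0.644, 0.765, 0.0]
contact_force: [1.0, -0.2, 3.9]
gripper_width: 0.0287
gripper_force: 11.9
```

apply_moves --pt "0 0 -0.02 0 0" --pt "0 0 -0.05 0 0" --pt "0 0 -0.09 0 0" --pt "0 0 -0.12 0 0" --pt "0 0 -0.14 0 0" --pt "0.025 0.0042 -0.14 0 0" --pt "0.06 0.01 -0.14 0 0" --pt "0.1 0.0168 -0.14 0 0" --pt "0.14 0.0235 -0.14 0 0" --pt "0.175 0.0293 -0.14 0 0" --pt "0.205 0.0343 -0.14 0 0" --pt "0.225 0.0377 -0.14 0 0" --pt "0.237 0.0397 -0.13 0 0" --pt "0.237 0.0397 -0.11 0 0" --pt "0.237 0.0397 -0.085 0 0" --pt "0.237 0.0397 -0.065 0 0" --pt "0.237 0.0397 -0.05 0 0" --pt "0.237 0.0397 -0.05 0 0"

```text
time: 4.43
tcp_pos: [0.5602, 0.175, 0.0976]
orientation: [-0.002, 0.644, 0.765, -0.003]
contact_force: [0.2, -0.5, -2.0]
gripper_width: 0.0284
gripper_force: 12.0
```

Run:
```python
from h import *
a=[]
for n in("top","side"):
    s=snapshot(n);np.save(n+"1.npy",s,allow_pickle=True)
    x0,y0=(235,125) if n=="top" else (195,155)
    a.append(cv2.resize(s["img"][y0:y0+90,x0:x0+66],None,fx=6,fy=6,interpolation=2))
cv2.imwrite("pics/p1.png",cv2.cvtColor(np.hstack(a),cv2.COLOR_RGB2BGR))
r=ctrl.sense();print(r["tcp_pos"],r["gripper_width"],r["contact_force"])
```

```text
[0.56195812 0.17539786 0.10136793] 0.02851527607607397 [ 0.35557325 -0.43103886 -0.7445015 ]
```

View pics/p1.png

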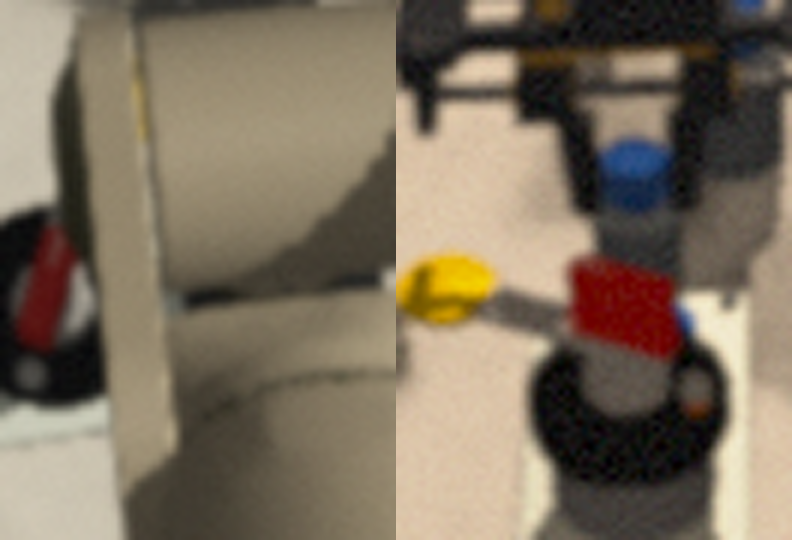

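In the left (top) crop the gripper hides the cup. In the right (side) crop the bottle hangs upright behind the red wing, with the cap at about (635,175), centred between the fingers. I'll check the cup centre against the plate's corner screws.

Run:
```python
from h import *
s=np.load("top0.npy",allow_pickle=True).item();t=np.load("side1.npy",allow_pickle=True).item()
g=cv2.cvtColor(s["img"],cv2.COLOR_RGB2GRAY);P=[]
for x,y in((342,146),(364,265),(100,186),(119,304)):
    u,v=int(x/4+199.6),int(y/4+119.6);w=np.clip(np.median(g[v-3:v+4,u-3:u+4])-12.-g[v-3:v+4,u-3:u+4],0,None)
    yy,xx=np.mgrid[v-3:v+4,u-3:u+4];q=((w*xx).sum()/w.sum(),(w*yy).sum()/w.sum())
    P.append(plane(s,q,.012)[:2]);print(q,P[-1].round(4),w.max())
P=np.array(P);c=P.mean(0);a=(P[0]+P[1]-P[2]-P[3])/2;a/=np.linalg.norm(a)
print("sizes",np.linalg.norm(P[0]-P[1]),np.linalg.norm(P[2]-P[3]),np.linalg.norm(P[0]-P[2]),np.linalg.norm(P[1]-P[3]),"cup est",c+.042*a,"knob",c-.042*a,np.degrees(np.arctan2(a[1],a[0])))
# ring: inner bright/outer blue profile: ellipse fit of mask contour
hsv=cv2.cvtColor(s["img"],cv2.COLOR_RGB2HSV)
m=cv2.inRange(hsv,(95,60,30),(130,255,255))[158:188,262:292]
cs,_=cv2.findContours(cv2.resize(m,None,fx=4,fy=4,interpolation=1),cv2.RETR_EXTERNAL,cv2.CHAIN_APPROX_NONE)
k=max(cs,key=len);e=cv2.fitEllipse(cv2.convexHull(k));px=(np.array(e[0])+.5)/4-.5+(262,158);print("ellipse",px,np.array(e[1])/4,plane(s,px,.026)[:2])
# held bottle cap top in side
hs=cv2.cvtColor(t["img"],cv2.COLOR_RGB2HSV);m=cv2.inRange(hs,(100,110,40),(130,255,255));N,L,S,C=cv2.connectedComponentsWithStats(m)
for i in range(1,N):
    if S[i,4]>60 and 215<C[i][0]<250: print(S[i],C[i],"expected mid-cap px",proj(t,[.562,.1755,.115]))
```

```text
(np.float64(285.1294117647059), np.float64(156.4921568627451)) [0.6078 0.1497] 70.0
(np.float64(290.547385620915), np.float64(186.109477124183)) [0.5287 0.1359] 85.0
(np.float64(224.8029197080292), np.float64(166.35766423357666)) [0.5815 0.3096] 27.0
(np.float64(228.93548387096774), np.float64(194.50537634408602)) [0.5066 0.2981] 23.0
sizes 0.08030412374367339 0.07579627872418022 0.1620909120165971 0.16376042930912302 cup est [0.56239102 0.18178858] knob [0.54991998 0.26485766] -81.46203473544833
ellipse [275.61279392 172.62545586] [22.09841537 22.81578064] [0.56252445 0.17551973]
[228 179  14  11 115] [234.6173913 183.7826087] expected mid-cap px [233.94911866 183.58286714]
```

apply_moves --pt "0 0 0.01 0 0" --pt "0 0 0.018 0 0" --pt "0 0 0.021 0 0" --pt "0 0 0.023 0 0" --pt "0 0 0.025 0 0" --pt "0 0 0.026 0 0" --pt "0 0 0.027 0 0" --pt "0 0 0.028 0 0" --pt "0 0 0.028 0 0" --force 8

```text
time: 5.28
tcp_pos: [0.5621, 0.1759, 0.0737]
orientation: [0.0, 0.644, 0.765, 0.0]
contact_force: [0.0, 0.7, -1.1]
gripper_width: 0.0286
gripper_force: 8.0
```

apply_moves --pt "0 0 0.002 0 0" --pt "0 0 0.004 0 0" --pt "0 0 0.006 0 0" --pt "0 0 0.007 0 0" --pt "0 0 0.008 0 0" --pt "0 0 0.009 0 0" --pt "0 0 0.009 0 0"

```text
time: 5.87
tcp_pos: [0.562, 0.1758, 0.0645]
orientation: [-0.0, 0.644, 0.765, -0.0]
contact_force: [0.3, 0.5, 0.3]
gripper_width: 0.0286
gripper_force: 8.0
```

apply_moves --pt "0 0 0.001 0 0" --pt "0 0 0.002 0 0" --pt "0 0 0.003 0 0" --pt "0 0 0.003 0 0"

```text
time: 6.2
tcp_pos: [0.5625, 0.1759, 0.0621]
orientation: [0.0, 0.644, 0.765, 0.0]
contact_force: [0.3, 0.7, 1.3]
gripper_width: 0.0285
gripper_force: 8.0
```

apply_moves --pt "0 0 0 0 0.06" --pt "0 0 0 0 0.06" --pt "0 0 0 0 0.06" --pt "0 0 0 0 0.06" --pt "0 0 -0.01 0 0.06" --pt "0 0 -0.03 0 0.06" --pt "0 0 -0.06 0 0.06" --pt "0 0 -0.1 0 0.06" --pt "0 0 -0.13 0 0.06" --pt "-0.03 0 -0.14 0 0.06" --pt "-0.07 0 -0.14 0 0.06" --pt "-0.11 0 -0.14 0 0.06" --pt "-0.15 0 -0.14 0 0.06" --pt "-0.18 0 -0.14 0 0.06" --pt "-0.2 0 -0.14 0 0.06" --pt "-0.2 0 -0.14 0 0.06"

```text
time: 7.53
tcp_pos: [0.5966, -0.0249, 0.2023]
orientation: [0.001, 0.645, 0.764, -0.0]
contact_force: [0.4, -0.3, -0.1]
gripper_width: 0.0598
gripper_force: 0.0
```

Run:
```python
from h import *
a=[]
for n in("top","side"):
    s=snapshot(n);np.save(n+"2.npy",s,allow_pickle=True)
    x0,y0=(215,125) if n=="top" else (190,145)
    a.append(cv2.resize(s["img"][y0:y0+96,x0:x0+80],None,fx=5,fy=5,interpolation=2))
cv2.imwrite("pics/p2.png",cv2.cvtColor(np.hstack(a),cv2.COLOR_RGB2BGR))
r=ctrl.sense();print(r["tcp_pos"],r["time"],r["contact_force"],r["joint_positions"])
t=s;s=np.load("top2.npy",allow_pickle=True).item()
for n,s,lo in(("top",s,(262,158,300,190)),("side",t,(215,150,255,215))):
    hs=cv2.cvtColor(s["img"],cv2.COLOR_RGB2HSV);m=cv2.inRange(hs,(100,110,40),(130,255,255));N,L,S,C=cv2.connectedComponentsWithStats(m)
    for i in range(1,N):
        if S[i,4]>20 and lo[0]<C[i][0]<lo[2] and lo[1]<C[i][1]<lo[3]: print(n,S[i],C[i],plane(s,C[i],.087 if n=="top" else .08),proj(s,[.5625,.1755,.087]))
```

```text
[ 0.59619578 -0.02125976  0.20214193] 7.6333 [ 0.57379968 -0.23780591  0.36772463] [-2.31980495e-01  4.98447090e-01  1.32408274e+00  3.26438697e-04
  1.31892433e+00 -4.02798535e-01]
top [268 164  16  12 107] [276.93457944 169.        ] [0.56259822 0.17405644 0.087     ] [276.34913929 169.03972438]
side [246 151  10  14 112] [250.26785714 157.375     ] [0.54751724 0.00779783 0.08      ] [234.30112299 191.99476087]
side [230 190   9   9  61] [234.27868852 193.98360656] [0.56296402 0.17523482 0.08      ] [234.30112299 191.99476087]
```

View pics/p2.png

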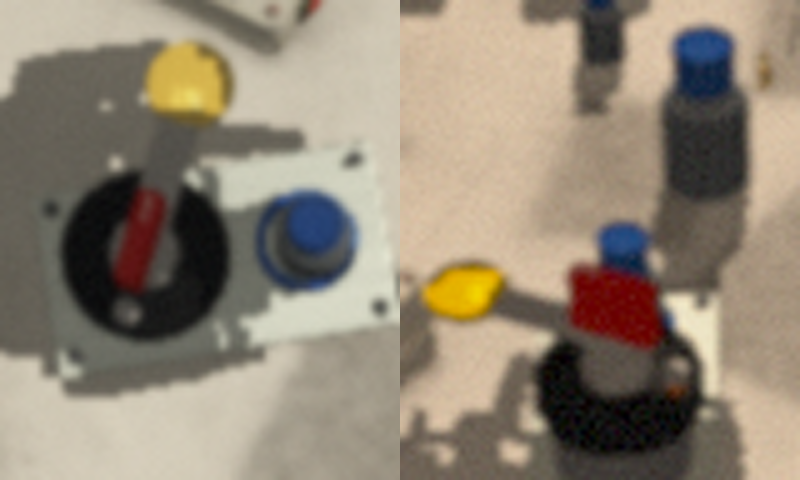

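The bottle stands seated in the cup: its cap is at top crop (313,222), concentric with the ring. The wing is at (140,240), the skirt at (145,254) and the pad at (189,85). Next I go over the knob.

apply_moves --pt "0.02 0 0 -6 0.05" --pt "0.06 0 0 -13 0.05" --pt "0.1 0 0 -20 0.05" --pt "0.14 0 0 -27 0.05" --pt "0.18 0 0 -34 0.05" --pt "0.22 0 0 -41 0.05" --pt "0.25 0.001 0 -48 0.05" --pt "0.27 0.001 0 -55 0.05" --pt "0.2826 0.001 0 -61 0.05" --pt "0.2826 0.001 0 -64 0.05" --pt "0.2826 0.001 0 -64 0.05" --pt "0.2826 0.001 0 -64 0.05"

```text
time: 8.63
tcp_pos: [0.5483, 0.2584, 0.202]
orientation: [0.0, 0.141, 0.99, 0.0]
contact_force: [0.3, -0.4, 0.0]
gripper_width: 0.0498
gripper_force: 0.0
```

Run:
```python
from h import *
a=[]
for n in("side",):
    s=snapshot(n);np.save(n+"3.npy",s,allow_pickle=True)
    cv2.imwrite("pics/p3.png",cv2.cvtColor(cv2.resize(s["img"][130:260,160:300],None,fx=4,fy=4,interpolation=2),cv2.COLOR_RGB2BGR))
r=ctrl.sense();print(r)
for p in([.549,.2575,.131],[.549,.2575,.118],[*r["tcp_pos"]]):print(proj(s,p))
```

```text
{'time': 8.6833, 'joint_positions': array([ 2.46492878e-01,  5.19795897e-01,  1.29105463e+00,  5.35007883e-05,
        1.33065724e+00, -1.04121549e+00]), 'qvel': array([-0.01527769,  0.00094228, -0.00044507,  0.00024622, -0.00337599,
       -0.00468082]), 'joint_efforts': array([ 6.27968665e-01, -4.93432152e+01, -2.51977193e+01,  4.35041555e-02,
        8.05870956e-02, -4.20071231e-02]), 'tcp_pos': array([0.54849245, 0.25794401, 0.20196694]), 'orientation': array([2.94560037e-05, 1.41078119e-01, 9.89998466e-01, 4.01104507e-05]), 'contact_force': array([-0.28930417,  0.00720526, -0.21074742]), 'wrist_torque': array([ 0.05339535, -0.18416813,  0.00143173]), 'gripper_force': 0.0, 'gripper_width': 0.05011803484111921}
[232.63474154 199.9607076 ]
[232.91579685 204.04260493]
[231.21128056 176.69014638]
```

View pics/p3.png

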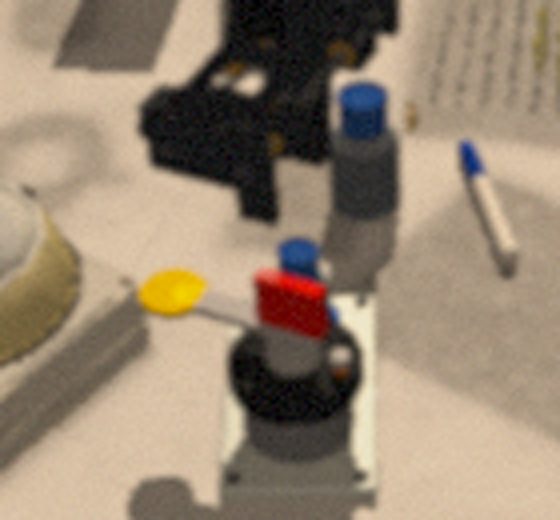

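The side crop shows the wing at about (291,303), where the projected knob axis falls. Fingers are open above it with free space for the descent.

apply_moves --pt "0 0 0.03 0 0.05" --pt "0 0 0.055 0 0.05" --pt "0 0 0.075 0 0.05" --pt "0 0 0.09 0 0.05" --pt "0 0 0.099 0 0.05" --pt "0 0 0.099 0 0.05" --pt "0 0 0.099 0 0" --pt "0 0 0.099 0 0" --pt "0 0 0.099 0 0" --pt "0 0 0.099 0 0" --pt "0 0 0.099 0 0" --pt "0 0 0.099 0 0" --force 40

```text
time: 9.68
tcp_pos: [0.5494, 0.2585, 0.1032]
orientation: [0.001, 0.141, 0.99, 0.001]
contact_force: [0.8, -0.1, 0.4]
gripper_width: 0.014
gripper_force: 40.0
```

```bash
cat > st.py <<'E'
from h import *
r=ctrl.sense();R=r["orientation"];y=np.degrees(np.arctan2(2*R[1]*R[2],2*R[2]**2-1+2*R[0]**2))
print(r["time"],"tcp",r["tcp_pos"].round(4),"yaw",y.round(2),"F",r["contact_force"].round(2),"M",r["wrist_torque"].round(3),"g",r["gripper_width"].round(4),r["gripper_force"].round(1),"j6",r["joint_positions"][5].round(4),"eff6",r["joint_efforts"][5].round(3))
E
python3 st.py
```

```text
Traceback (most recent call last):
  File "st.py", line 3, in <module>
    print(r["time"],"tcp",r["tcp_pos"].round(4),"yaw",y.round(2),"F",r["contact_force"].round(2),"M",r["wrist_torque"].round(3),"g",r["gripper_width"].round(4),r["gripper_force"].round(1),"j6",r["joint_positions"][5].round(4),"eff6",r["joint_efforts"][5].round(3))
                                                                                                                                    ^^^^^^^^^^^^^^^^^^^^^^^^
AttributeError: 'float' object has no attribute 'round'
```

apply_moves --pt "0 0 0 3 0" --pt "0 0 0 7 0" --pt "0 0 0 11 0" --pt "0 0 0 15 0" --pt "0 0 0 19 0" --pt "0 0 0 23 0" --pt "0 0 0 26 0" --pt "0 0 0 28 0" --pt "0 0 0 28 0"

```text
time: 10.43
tcp_pos: [0.5497, 0.259, 0.1032]
orientation: [0.001, 0.377, 0.926, 0.002]
contact_force: [5.2, 9.1, -1.6]
gripper_width: 0.014
gripper_force: 40.0
```

```bash
sed -i 's/r\["gripper_width"\].round(4),r\["gripper_force"\].round(1)/round(r["gripper_width"],4),round(r["gripper_force"],1)/' st.py; python3 st.py
```

```text
10.4333 tcp [0.5497 0.259  0.1032] yaw 44.26 F [ 5.19  9.13 -1.62] M [ 1.294 -0.721 -0.061] g 0.014 40.0 j6 -0.5527 eff6 0.429
```

apply_moves --pt "0 0.001 0 0 0" --pt "0 0.0015 0 0 0" --pt "0 0.0015 0 0 0" --pt "0 0.0015 0 0 0"

```text
time: 10.77
tcp_pos: [0.5498, 0.259, 0.1032]
orientation: [-0.0, 0.376, 0.927, 0.0]
contact_force: [-3.8, 4.9, 5.3]
gripper_width: 0.0137
gripper_force: 40.0
```

```bash
python3 st.py
```

```text
10.7667 tcp [0.5498 0.259  0.1032] yaw 44.15 F [-3.79  4.9   5.35] M [ 0.586  0.391 -0.054] g 0.0137 40.0 j6 -0.5533 eff6 -0.063
```

apply_moves --pt "0.001 0 -0.0005 2 0" --pt "0.001 0 -0.0005 4 0" --pt "0.001 0 -0.0005 6 0" --pt "0.001 0 -0.0005 6 0"

```text
time: 11.1
tcp_pos: [0.5498, 0.2591, 0.1032]
orientation: [0.001, 0.424, 0.905, 0.0]
contact_force: [3.3, 2.9, -1.7]
gripper_width: 0.0136
gripper_force: 40.0
```

```bash
python3 st.py
```

```text
11.1 tcp [0.5498 0.2591 0.1032] yaw 50.24 F [ 3.32  2.88 -1.73] M [ 0.426 -0.537 -0.017] g 0.0136 40.0 j6 -0.446 eff6 0.433
```

apply_moves --pt "0 0.0005 0 1.5 0" --pt "0 0.0005 0 3 0" --pt "0 0.0005 0 3 0" --pt "0 0.0005 0 3 0"

```text
time: 11.43
tcp_pos: [0.5499, 0.2592, 0.1032]
orientation: [0.0, 0.447, 0.895, -0.0]
contact_force: [1.9, -1.0, -0.7]
gripper_width: 0.0134
gripper_force: 40.0
```

```bash
python3 st.py
```

```text
11.4333 tcp [0.5499 0.2592 0.1032] yaw 53.09 F [ 1.86 -1.04 -0.67] M [-0.029 -0.339 -0.021] g 0.0134 40.0 j6 -0.3959 eff6 0.049
```

apply_moves --pt "0 0 0 1.5 0" --pt "0 0 0 3 0" --pt "0 0 0 4 0" --pt "0 0 0 4 0" --pt "0 0 0 4 0"

```text
time: 11.85
tcp_pos: [0.5499, 0.2593, 0.1032]
orientation: [0.0, 0.478, 0.878, 0.0]
contact_force: [3.4, -0.9, -1.1]
gripper_width: 0.0141
gripper_force: 40.0
```

```bash
python3 st.py
```

```text
11.85 tcp [0.5499 0.2593 0.1032] yaw 57.11 F [ 3.41 -0.86 -1.13] M [-0.254 -0.614  0.003] g 0.0141 40.0 j6 -0.3256 eff6 0.027
```

apply_moves --pt "0 0 0 1.5 0" --pt "0 0 0 3 0" --pt "0 0 0 4 0" --pt "0 0 0 4 0" --pt "0 0 0 4 0"

```text
time: 12.27
tcp_pos: [0.55, 0.2593, 0.1032]
orientation: [0.0, 0.508, 0.861, 0.0]
contact_force: [4.6, -0.7, -2.5]
gripper_width: 0.0138
gripper_force: 40.0
```

```bash
python3 st.py
```

```text
12.2667 tcp [0.55   0.2593 0.1032] yaw 61.11 F [ 4.6  -0.68 -2.53] M [-0.306 -0.896  0.009] g 0.0138 40.0 j6 -0.2558 eff6 0.03
```

apply_moves --pt "0 0.0005 0 1.5 0" --pt "0 0.0005 0 3 0" --pt "0 0.0005 0 4 0" --pt "0 0.0005 0 4 0" --pt "0 0.0005 0 4 0"

```text
time: 12.68
tcp_pos: [0.5501, 0.2594, 0.1032]
orientation: [0.0, 0.538, 0.843, -0.0]
contact_force: [1.4, -4.9, -0.8]
gripper_width: 0.0138
gripper_force: 40.0
```

```bash
python3 st.py
python3 - <<'E'
from h import *
s=snapshot("side");hs=cv2.cvtColor(s["img"],cv2.COLOR_RGB2HSV);N,L,S,C=cv2.connectedComponentsWithStats(cv2.inRange(hs,(20,120,100),(32,255,255)))
for i in range(1,N):
    if S[i,4]>30:
        p=plane(s,C[i],.093)[:2];d=p-[.55,.2593];print(S[i],p.round(3),np.linalg.norm(d).round(3),np.degrees(np.arctan2(d[1],d[0])).round(1))
E
```

```text
12.6833 tcp [0.5501 0.2594 0.1032] yaw 65.11 F [ 1.37 -4.91 -0.75] M [-0.756 -0.5   -0.025] g 0.0138 40.0 j6 -0.1857 eff6 -0.002
[113   0   9   7  38] [ 1.515 -1.362] 1.886 -59.2
[183  65  18  16  79] [ 0.857 -0.499] 0.819 -68.0
[167 197  11  16  52] [0.708 0.25 ] 0.158 -3.4
[121 205  49  19 281] [0.763 0.297] 0.216 10.0
[263 298  31  30 533] [0.407 0.539] 0.314 117.1
```

apply_moves --pt "0 0 0 1.5 0" --pt "0 0 0 3 0" --pt "0 0 0 4 0" --pt "0 0 0 4 0" --pt "0 0 0 4 0"

```text
time: 13.15
tcp_pos: [0.5502, 0.2594, 0.1032]
orientation: [0.0, 0.567, 0.824, -0.0]
contact_force: [3.1, -5.1, -1.5]
gripper_width: 0.0138
gripper_force: 40.0
```

```bash
python3 st.py
```

```text
13.15 tcp [0.5502 0.2594 0.1032] yaw 69.12 F [ 3.13 -5.12 -1.48] M [-0.739 -0.632 -0.119] g 0.0138 40.0 j6 -0.1158 eff6 -0.044
```

apply_moves --pt "0 0 0 1 0" --pt "0 0 0 1.5 0" --pt "0 0 0 1.5 0"

```text
time: 13.4
tcp_pos: [0.5502, 0.2594, 0.1032]
orientation: [0.0, 0.578, 0.816, -0.0]
contact_force: [2.4, -5.0, -0.1]
gripper_width: 0.0138
gripper_force: 40.0
```

```bash
python3 st.py
```

```text
13.4 tcp [0.5502 0.2594 0.1032] yaw 70.63 F [ 2.38 -4.97 -0.15] M [-0.736 -0.706  0.02 ] g 0.0138 40.0 j6 -0.0894 eff6 0.122
```

```bash
python3 - <<'E'
from h import *
s=snapshot("side")
cv2.imwrite("pics/p4.png",cv2.cvtColor(cv2.resize(s["img"][165:245,190:270],None,fx=7,fy=7,interpolation=2),cv2.COLOR_RGB2BGR))
E
python3 st.py
```

```text
13.45 tcp [0.5502 0.2594 0.1032] yaw 70.61 F [ 3.57 -3.91  0.02] M [-0.678 -0.649 -0.019] g 0.0136 40.0 j6 -0.0897 eff6 0.029
```

View pics/p4.png

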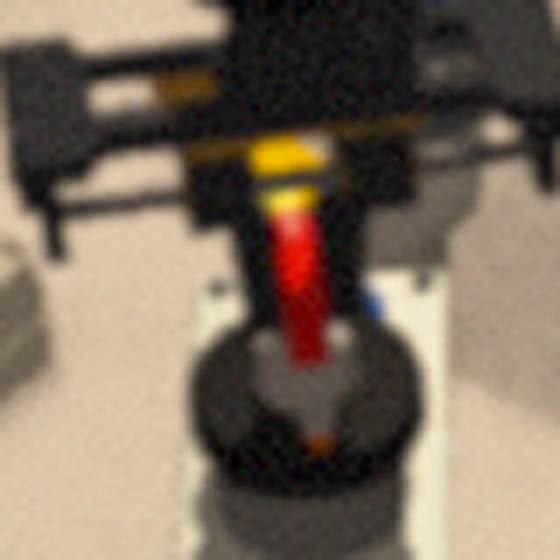

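The crop shows the knob turned with the wing in the fingers and the pad near the cap. The orange pin stem is still visible at (318,440), so the pin hasn't dropped. I'll track it with a colour count.

```bash
cat >> st.py <<'E'
s=snapshot("side");k=proj(s,[*r["tcp_pos"][:2],.074]).astype(int);c=s["img"][k[1]:k[1]+22,k[0]-16:k[0]+17].astype(int)
ex=c[...,0]-(c[...,1]+c[...,2])/2;i=np.unravel_index(ex[4:].argmax(),ex[4:].shape);print("orange max",ex[4:].max(),"sum",ex[4:].clip(25).sum()-25*ex[4:].size,"at",k+[i[1]-16,i[0]+4])
E
python3 st.py
```

```text
13.45 tcp [0.5502 0.2594 0.1032] yaw 70.61 F [ 3.57 -3.91  0.02] M [-0.678 -0.649 -0.019] g 0.0136 40.0 j6 -0.0897 eff6 0.029
orange max 73.5 sum 336.5 at [235 228]
```

apply_moves --pt "0 0 0 1 0" --pt "0 0 0 2 0" --pt "0 0 0 2 0" --pt "0 0 0 2 0"

```text
time: 13.83
tcp_pos: [0.5502, 0.2595, 0.1032]
orientation: [0.0, 0.592, 0.806, -0.0]
contact_force: [2.7, -4.7, -1.1]
gripper_width: 0.0135
gripper_force: 40.0
```

```bash
python3 st.py
```

```text
13.8333 tcp [0.5502 0.2595 0.1032] yaw 72.62 F [ 2.74 -4.7  -1.13] M [-0.656 -0.603 -0.074] g 0.0135 40.0 j6 -0.0547 eff6 -0.07
orange max 55.0 sum 286.0 at [235 228]
```

apply_moves --pt "0 0 0 1 0" --pt "0 0 0 2 0" --pt "0 0 0 2.5 0" --pt "0 0 0 2.5 0"

```text
time: 14.22
tcp_pos: [0.5503, 0.2595, 0.1032]
orientation: [0.0, 0.61, 0.793, -0.0]
contact_force: [5.2, -4.2, -0.7]
gripper_width: 0.0137
gripper_force: 40.0
```

```bash
python3 st.py
```

```text
14.2167 tcp [0.5503 0.2595 0.1032] yaw 75.14 F [ 5.21 -4.23 -0.71] M [-0.616 -0.717 -0.011] g 0.0137 40.0 j6 -0.0107 eff6 0.111
orange max 48.5 sum 200.0 at [234 228]
```

apply_moves --pt "-0.0005 0.0005 0 1 0" --pt "-0.0005 0.0005 0 2 0" --pt "-0.0005 0.0005 0 2.5 0" --pt "-0.0005 0.0005 0 2.5 0"

```text
time: 14.6
tcp_pos: [0.5504, 0.2594, 0.1032]
orientation: [-0.0, 0.627, 0.779, -0.0]
contact_force: [-1.0, -2.5, 1.6]
gripper_width: 0.0134
gripper_force: 40.0
```

```bash
python3 st.py
```

```text
14.6 tcp [0.5504 0.2594 0.1032] yaw 77.68 F [-0.96 -2.5   1.57] M [-0.481 -0.044 -0.047] g 0.0134 40.0 j6 0.033 eff6 0.118
orange max 35.5 sum 135.5 at [249 234]
```

apply_moves --pt "0 0 0 0.8 0" --pt "0 0 0 1.5 0" --pt "0 0 0 1.5 0"

```text
time: 14.9
tcp_pos: [0.5505, 0.2594, 0.1032]
orientation: [-0.0, 0.637, 0.77, -0.0]
contact_force: [-1.2, -2.7, 2.0]
gripper_width: 0.0135
gripper_force: 40.0
```

```bash
python3 st.py
python3 - <<'E'
from h import *
s=snapshot("side")
cv2.imwrite("pics/p5.png",cv2.cvtColor(cv2.resize(s["img"][165:245,190:270],None,fx=7,fy=7,interpolation=2),cv2.COLOR_RGB2BGR))
E
```

```text
14.9 tcp [0.5505 0.2594 0.1032] yaw 79.21 F [-1.19 -2.71  1.96] M [-0.47   0.294 -0.047] g 0.0135 40.0 j6 0.0597 eff6 0.113
orange max 33.0 sum 110.5 at [249 235]
```

View pics/p5.png

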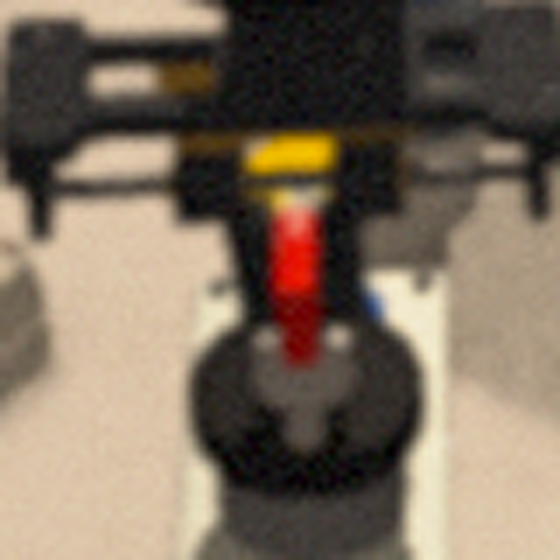

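The crop shows the head at about (305,430) with no orange stem visible, so the pin has apparently dropped. Now I take small steps to the wall while watching the torque.

apply_moves --pt "0 0 0 0.5 0" --pt "0 0 0 1 0" --pt "0 0 0 1 0"

```text
time: 15.25
tcp_pos: [0.5505, 0.2594, 0.1032]
orientation: [-0.0, 0.644, 0.765, -0.0]
contact_force: [-3.9, -1.3, 2.3]
gripper_width: 0.0138
gripper_force: 40.0
```

```bash
python3 st.py
```

```text
15.25 tcp [0.5505 0.2594 0.1032] yaw 80.19 F [-3.91 -1.3   2.27] M [-0.37   0.472 -0.051] g 0.0138 40.0 j6 0.0768 eff6 0.104
orange max 33.0 sum 111.0 at [249 231]
```

apply_moves --pt "0 0 0 0.5 0" --pt "0 0 0 1 0" --pt "0 0 0 1 0"

```text
time: 15.55
tcp_pos: [0.5505, 0.2594, 0.1032]
orientation: [-0.0, 0.651, 0.759, -0.0]
contact_force: [-5.3, -1.5, 3.2]
gripper_width: 0.0135
gripper_force: 40.0
```

```bash
python3 st.py
```

```text
15.55 tcp [0.5505 0.2594 0.1032] yaw 81.2 F [-5.28 -1.49  3.24] M [-0.391  0.638  0.054] g 0.0135 40.0 j6 0.0944 eff6 0.159
orange max 35.5 sum 120.0 at [249 230]
```

apply_moves --pt "0 -0.0005 0 0.3 0" --pt "0 -0.0005 0 0.6 0" --pt "0 -0.0005 0 0.6 0"

```text
time: 15.85
tcp_pos: [0.5505, 0.2594, 0.1032]
orientation: [0.0, 0.655, 0.756, 0.0]
contact_force: [-0.5, -0.5, 0.6]
gripper_width: 0.0138
gripper_force: 40.0
```

```bash
python3 st.py
```

```text
15.85 tcp [0.5505 0.2594 0.1032] yaw 81.79 F [-0.53 -0.53  0.59] M [-0.105  0.012  0.081] g 0.0138 40.0 j6 0.1047 eff6 0.137
orange max 34.0 sum 111.5 at [249 235]
```

apply_moves --pt "0 0 0 0.3 0" --pt "0 0 0 0.6 0" --pt "0 0 0 0.6 0"

```text
time: 16.15
tcp_pos: [0.5505, 0.2594, 0.1032]
orientation: [0.0, 0.659, 0.752, 0.0]
contact_force: [2.1, 1.3, -1.8]
gripper_width: 0.0136
gripper_force: 40.0
```

```bash
python3 st.py
```

```text
16.15 tcp [0.5505 0.2594 0.1032] yaw 82.39 F [ 2.06  1.31 -1.75] M [ 0.029 -0.326  0.026] g 0.0136 40.0 j6 0.1151 eff6 0.082
orange max 34.0 sum 118.0 at [249 231]
```

apply_moves --pt "0 0 0 0.5 0" --pt "0 0 0 1 0" --pt "0 0 0 1 0"

```text
time: 16.45
tcp_pos: [0.5504, 0.2594, 0.1032]
orientation: [0.0, 0.665, 0.747, 0.0]
contact_force: [2.6, 1.2, -1.8]
gripper_width: 0.0139
gripper_force: 40.0
```

```bash
python3 st.py
```

```text
16.45 tcp [0.5504 0.2594 0.1032] yaw 83.39 F [ 2.57  1.24 -1.82] M [ 0.199 -0.603  0.127] g 0.0139 40.0 j6 0.1327 eff6 0.255
orange max 32.5 sum 108.0 at [249 230]
```

apply_moves --pt "0 0 0 0.3 0" --pt "0 0 0 0.6 0" --pt "0 0 0 0.6 0"

```text
time: 16.75
tcp_pos: [0.5505, 0.2594, 0.1032]
orientation: [0.0, 0.669, 0.743, 0.0]
contact_force: [4.1, 2.5, -3.4]
gripper_width: 0.0136
gripper_force: 40.0
```

```bash
python3 st.py
```

```text
16.75 tcp [0.5505 0.2594 0.1032] yaw 83.98 F [ 4.12  2.46 -3.35] M [ 0.294 -0.802  0.176] g 0.0136 40.0 j6 0.1429 eff6 0.289
orange max 32.0 sum 109.0 at [249 233]
```

apply_moves --pt "0 0.0003 0 0.3 0" --pt "0 0.0003 0 0.6 0" --pt "0 0.0003 0 0.6 0" --pt "0 0.0003 0 0.6 0"

```text
time: 17.13
tcp_pos: [0.5505, 0.2594, 0.1032]
orientation: [-0.0, 0.673, 0.74, 0.0]
contact_force: [3.1, 1.0, -1.9]
gripper_width: 0.0133
gripper_force: 40.1
```

```bash
python3 st.py
```

```text
17.1333 tcp [0.5505 0.2594 0.1032] yaw 84.55 F [ 3.1   1.02 -1.94] M [ 0.265 -0.523  0.304] g 0.0133 40.1 j6 0.1529 eff6 0.308
orange max 35.0 sum 115.5 at [249 230]
```

apply_moves --pt "0 0 0 0.3 0" --pt "0 0 0 0.4 0" --pt "0 0 0 0.4 0" --pt "0 0 0 0.4 0"

```text
time: 17.52
tcp_pos: [0.5505, 0.2594, 0.1032]
orientation: [-0.0, 0.675, 0.738, -0.0]
contact_force: [2.4, 2.2, -1.0]
gripper_width: 0.0139
gripper_force: 40.1
```

```bash
for i in 1 2 3; do python3 st.py; done
```

```text
17.5167 tcp [0.5505 0.2594 0.1032] yaw 84.95 F [ 2.45  2.18 -1.02] M [ 0.317 -0.486  0.355] g 0.0139 40.1 j6 0.1599 eff6 0.391
orange max 33.5 sum 110.0 at [249 235]
17.5667 tcp [0.5505 0.2594 0.1032] yaw 84.95 F [ 3.15  2.45 -1.87] M [ 0.289 -0.422  0.356] g 0.0139 40.1 j6 0.1599 eff6 0.386
orange max 33.5 sum 117.5 at [249 235]
17.6167 tcp [0.5505 0.2594 0.1032] yaw 84.95 F [ 2.99  2.45 -1.78] M [ 0.333 -0.523  0.416] g 0.0136 40.1 j6 0.1599 eff6 0.385
orange max 32.5 sum 115.5 at [249 235]
```

apply_moves --pt "0 0 0 0.15 0" --pt "0 0 0 0.15 0" --pt "0 0 0 0.15 0" --pt "0 0 0 0.15 0"

```text
time: 18.0
tcp_pos: [0.5505, 0.2594, 0.1032]
orientation: [-0.0, 0.676, 0.737, -0.0]
contact_force: [2.0, 1.7, -1.7]
gripper_width: 0.0137
gripper_force: 40.1
```

```bash
for i in 1 2 3; do python3 st.py; done
```

```text
18.0 tcp [0.5505 0.2594 0.1032] yaw 85.1 F [ 2.02  1.74 -1.66] M [ 0.343 -0.458  0.431] g 0.0137 40.1 j6 0.1625 eff6 0.42
orange max 32.0 sum 101.0 at [219 235]
18.05 tcp [0.5504 0.2594 0.1032] yaw 85.1 F [ 0.88  3.06 -1.16] M [ 0.39  -0.378  0.407] g 0.0139 40.1 j6 0.1625 eff6 0.419
orange max 32.5 sum 122.0 at [249 231]
18.1 tcp [0.5505 0.2594 0.1032] yaw 85.11 F [ 1.84  3.74 -1.46] M [ 0.397 -0.415  0.412] g 0.0134 40.1 j6 0.1625 eff6 0.419
orange max 33.5 sum 111.5 at [249 235]
```

apply_moves --pt "0 0 0 -1 0" --pt "0 0 0 -2 0" --pt "0 0 0 -2 0.03" --pt "0 0 0 -2 0.05" --pt "0 0 0 -2 0.05" --pt "0 0 0 -2 0.05" --pt "0 0 -0.01 -2 0.05" --pt "0 0 -0.03 -2 0.05" --pt "0 0 -0.06 -2 0.05" --pt "0 0 -0.1 -2 0.05" --pt "0 0 -0.13 -2 0.05" --pt "-0.03 0 -0.14 -2 0.05" --pt "-0.07 0 -0.14 -2 0.05" --pt "-0.11 0 -0.14 -2 0.05" --pt "-0.15 0 -0.14 -2 0.05" --pt "-0.19 0 -0.14 -2 0.05" --pt "-0.23 0 -0.14 -2 0.05" --pt "-0.25 0 -0.14 -2 0.05" --pt "-0.25 0 -0.14 -2 0.05"

```text
time: 19.73
tcp_pos: [0.572, 0.0064, 0.2439]
orientation: [0.001, 0.665, 0.747, -0.0]
contact_force: [-0.1, -0.3, 0.9]
gripper_width: 0.05
gripper_force: 0.0
```

Run:
```python
from h import *
a=[]
for n in("top","side"):
    s=snapshot(n)
    x0,y0=(215,125) if n=="top" else (190,150)
    a.append(cv2.resize(s["img"][y0:y0+96,x0:x0+80],None,fx=5,fy=5,interpolation=2))
cv2.imwrite("pics/p6.png",cv2.cvtColor(np.hstack(a),cv2.COLOR_RGB2BGR))
r=ctrl.sense();print(r["time"],r["tcp_pos"],r["contact_force"])
```

```text
19.8333 [0.57177297 0.01017133 0.2437979 ] [-0.78512763  0.18212681 -0.29651124]
```

View pics/p6.png

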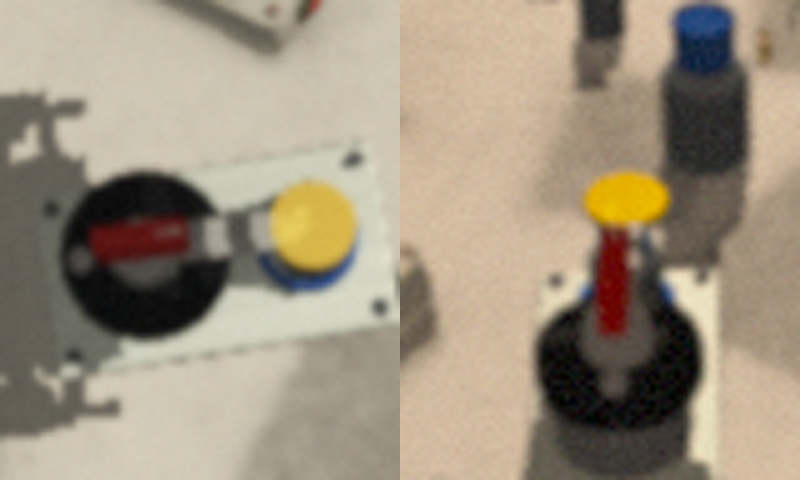

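The yellow pad (313,225 in the top crop) sits over the cap in the cup. The side crop shows the pin head down at (614,382) with no orange stem. The arm is clear of everything, so I hand in.

```bash
python3 -c "
from plant import job
print(job.finish_job())"
```

```text
the job is handed in; nothing more can be done
None
```

The job is handed in, with no verdict returned: the bottle stands home and released in the blue cup, and the knob was turned to about 0.41 Nm against the pin. In the last pictures the pin is dropped and the yellow pad is over the cap, with the arm clear; I didn't separately measure the timer, tape roll and marker.

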